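Take the warmed dropper bottle off the warmer in its can

ROBOT

A 7-joint arm with a two-finger parallel gripper is mounted at the origin on a cart in front of the work surface, level with it; the furniture and walls round the work are solid. World frame = base frame: x ahead of the robot, y to its left, z up, the work surface at z = 0. Lengths are in m, angles in rad, forces in N, time in s.
With the tool pointing down it reaches from about 0.35 to 0.9 m from the base axis. Payload 8.1 kg.
Tool frame: the origin (TCP) lies on the centre line of the jaws, within the pads' length; the fingertips stand 17 mm ahead of it and the grasp point (between the pads) lies 2 mm behind it; z points along the fingers, y is the direction in which the jaws open and shut (so a half turn about z gives the same grasp; the last joint's range is limited). The gripper opens to 92 mm and grips with 3 to 60 N. Pads are 19 mm wide; open, the fingers measure 130 mm over their backs; the gripper's body (75 mm by 190 mm) begins 47 mm behind the grasp point.
Start: joints at [-1.33, 0.434, 0.025, 1.573, -0.012, 1.134, -0.075], TCP at [0.211, 0.588, 0.244] pointing down, gripper open.
Joint ranges: [-2.62, 2.62], [-0.44, 2.09], [-1.27, 1.32], [0.08, 2.57], [-1.32, 4.46], [0.12, 2], [-2.74, 2.74]. Speed limits (rad/s): [2.22, 2.22, 3.01, 3.01, 3.14, 3.14, 3.14].

INTERFACE

Orientations are given as a rotation vector (axis times angle).
In Python, from cell import arm, imaging, job gives the robot as it stands.
- The arm moves only by the tool jog_arm, never from a script. Its argument "moves" is a list of rows, each an object with "fingers": the closure, from -1 (fully open) to 1 (shut); "xyz": the shift along the tool's x, y, z in cm, a list of three; "angular": the turn, a rotation vector about the tool's x, y, z in rad, a list of three. In form: [{"fingers": fingers, "xyz": [dx, dy, dz], "angular": [ax, ay, az]}, ...]. A call has 1 to 12 rows; each row is the pose to reach, as a shift and turn from the pose commanded when the call began, along the tool's axes at that moment; what a row does not reach only later rows make up. A row lasts 1/8 s, in which the tool goes at most 62.5 mm and 10.7 degrees, less where a joint would pass 70% of its speed; a pose out of reach is approached as far as the arm can. A call with a gripper value outside its range is refused whole. The fingers move at their own pace and stop on an object; "grip_force" is the grip in N (left out, the last holds). Time passes only in rows, so rows that repeat a pose let the fingers close. It gives the time, the measured TCP pose, the force and the opening at its end, in the units of the state.
- arm.observe(): the state, without advancing time (a new reading comes with each control period).
- imaging.get_image(name): name is "side" or "top"; returns the picture (420x560x3 uint8, red, green, blue); there is no depth.
- imaging.camera_params(name): a dict with "fx", "fy", "cx", "cy" (pixels), "rvec" (rotation vector, rad) and "tvec" (3), from world to camera coordinates, as OpenCV has them. Camera axes: x right, y down, z forward; pixel columns grow to the right and rows downward; lengths in m; the calibration is good to about 2 mm. A picture is of the moment at which its call begins. camera_params takes no time and is no camera call.
- job.sign_off(): hands the job in, once; it reports no verdict.
The state is a dict: "clock": time; "joints": joint angles; "dq": joint speeds; "joint_efforts": joint torques, N m; "position": TCP position; "ee_rot": TCP orientation; "force": force on the tool from outside, world axes, zero at the start; "ft_torque": the same for the moment, N m; "width": opening from 0.0 (shut) to 1.0 (fully open).
Only numpy, scipy, OpenCV 4.12 (cv2) and the standard library are available. Lean on these libraries where they do the work, as an engineer would, in place of code of your own. Each camera call takes 0.05 s, during which the arm holds its last target. There are 200 camera calls.

TASK

The dropper bottle has finished warming. First push the warmer's red toggle switch fully over, away from you, to turn the lamp off; then lift the handled steel can with the bottle in it out from under the lamp by its handle and stand it gently and upright, wholly on the round cork mat, with the bottle still in it. Do not touch the hot lamp, do not tip or drop the can, and leave the other things where they are.

Things in the scene. Friction and masses are not known exactly. Their poses are not given: they have to be found in the camera images.
- switch (a joint): toggle switch on the corner of the warmer nearest the robot and to its right: steel rod 60 mm from pivot to the centre of its red ball (26 mm diameter). 0 = leaning to the warmer's -x (towards the robot, lamp on), 1.0 = fully over to the warmer's +x (lamp off), in rad; it stays where it is left and takes about 1 to 2 N at the ball
- switch_tip (a point): centre of the switch's red ball; it starts about 100 mm above the table and travels 58 mm along the warmer's +x in a shallow arc (up to 7 mm higher in the middle)
- seat (a point): centre of the top of the warmer's aluminium heating puck (92 mm diameter, 40 mm above the table), where the can stands inside a raised rim 6 mm high and 84 mm inside diameter. Axes are those of the warmer (fixed, cannot be pushed): +x from the front towards the lamp post, which stands 90 mm behind the puck's centre; z up. The switch housing (70 x 50 x 25 mm, its top 50 mm above the table) stands at x -100, y -112 mm from here
- lamp_rim (a point): centre of the underside of the aluminium lamp hood, right above the seat, 198 mm above the table; the hood is a dome 136 mm across and 78 mm high, held from the post behind. It is hot: nothing may touch it
- can_centre (a point): centre, half-way up, of the open steel can: 72 mm diameter, 85 mm high, wall 3 mm, about 0.15 kg (underside 42.5 mm below this point). Its own -x points to the handle, z up. Anything gripping the handle from straight above would meet the lamp hood; tilted by 30 to 40 degrees, coming from the handle's side, there is room
- can_handle (a point): grip point on the can's black D-shaped strap handle: the upright strap, 78 mm from the can's axis and 60 mm above its underside. The strap is 12 mm wide (along the can's y), 8 mm thick (along its x), 50 mm tall between two level arms; the handle's top is 75 mm and its lower end 19 mm above the can's underside, its outermost point 84 mm from the axis. Axes as the can's
- bottle_centre (a point): centre, half-way up, of the amber dropper bottle with black top, 33 mm diameter, 102 mm tall, standing loose in the can (floor 4 mm thick) and rising 21 mm above its rim
- cork_mat_top (a point): centre of the top of the round brown cork mat, 130 mm diameter, 8 mm thick, fixed to the table; the can is to go here
- blue_mat_top (a point): centre of the top of the round blue plastic mat, 130 mm diameter, 8 mm thick, fixed to the table; not to be used. The two mats both lie to the left of the warmer, one nearer the robot, and may change places
- door_middle (a point): middle of the fixed, upright clear door of the cabinet on the right: a 6 mm sheet from 66 to 455 mm above the table, reaching 268 mm to either side of here along the level direction (0.80, -0.60) in x, y, so that it stands between the right-hand side, where the arm may start, and the work; go over or round it
- food_cup_centre (a point): centre of a small clear cup with yellow mash, 42 mm diameter, 38 mm high; bystander
- jar_centre (a point): centre of a small open glass jar, 62 mm diameter, 60 mm high; bystander
- brush_centre (a point): centre of a purple nail brush, 30 x 86 x 55 mm; bystander
- can: the can as a whole; origin at the centre of its underside, axes as can_centre
- bottle: the dropper bottle as a whole; origin at the centre of its underside
- warmer: the warmer as a whole, with lamp and switch; origin on the table right below the seat, axes as seat
- lamp_hood: the lamp hood; origin as lamp_rim
There are look-alikes about, which are no part of the job. Of the things shaped like the part that bears cork_mat_top, the cork one is meant.

How it is judged:
By the outcome, as a careful person would: the job done as asked, in the order asked, and still so for the second after the job is handed in, with the robot touching nothing.
It also fails if it takes over 56 s, if anything falls off the work surface, if the arm or the gripper's body presses on something with over 40 N, if the wrist force passes 120 N, or if a joint passes its speed limit or range.

## Working session

There is one attempt and no reset: what is moved stays moved. The work goes in short steps, Python scripts to look and compute and a tool call to move; the robot and the scene stay as the last step left them, time stands still between calls to the robot, and variables do not carry over. Pictures are saved under pics/ and viewed, about 8 in all and at most 12, crops included, and the job is handed in when it is done.

Besides the shell and the picture viewer there is one more tool, called by a JSON object that holds its "api" and its "payload", one argument or row to a line. jog_arm: Moves the arm, as the interface text tells. Its arguments: {"type":"object","properties":{"moves":{"type":"array"},"grip_force":{"type":"number"}},"required":["moves"]}

```bash
ls; mkdir -p pics
python3 - <<'E'
from cell import arm, imaging
import cv2
print(arm.observe())
for n in("side","top"):
    im=imaging.get_image(n); cv2.imwrite(f"pics/{n}0.png",im[:,:,::-1]); print(n,imaging.camera_params(n))
E
```

```text
pics
{'clock': 0.0, 'joints': array([-1.32961403,  0.43520066,  0.02494691,  1.57405902, -0.01159145,
        1.13398511, -0.07506598]), 'dq': array([-0.0012826 , -0.00086889,  0.00050087,  0.00017986,  0.00099123,
       -0.00168702, -0.00166874]), 'joint_efforts': array([-2.25366225e-04, -6.67864251e+01,  9.84799415e-01, -3.14445949e+01,
       -6.05717185e-02,  4.30730078e-02,  2.20879710e-04]), 'position': array([0.21053932, 0.58798111, 0.24297324]), 'ee_rot': array([-5.37347701e-01, -3.09516905e+00,  2.35958694e-03]), 'force': array([-0.28691412,  0.26550823,  0.07997841]), 'ft_torque': array([ 0.02561233, -0.04567578,  0.00603685]), 'width': 1.0019326889292701}
side {'fx': 516.1471388504688, 'fy': 516.1471388504688, 'cx': 284.49272699820784, 'cy': 201.33362541675612, 'rvec': array([ 0.0480419 , -2.87011793,  1.22949402]), 'tvec': array([0.55402968, 0.09379919, 1.73569409])}
top {'fx': 415.8907637607063, 'fy': 415.8907637607063, 'cx': 272.5482657456221, 'cy': 203.04676283866263, 'rvec': array([ 1.98659692, -2.04147046,  0.41220406]), 'tvec': array([0.03293932, 0.57802668, 1.00206752])}
```

View pics/side0.png

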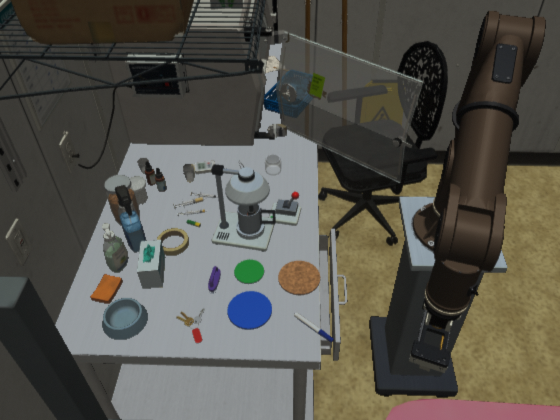

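View pics/top0.png

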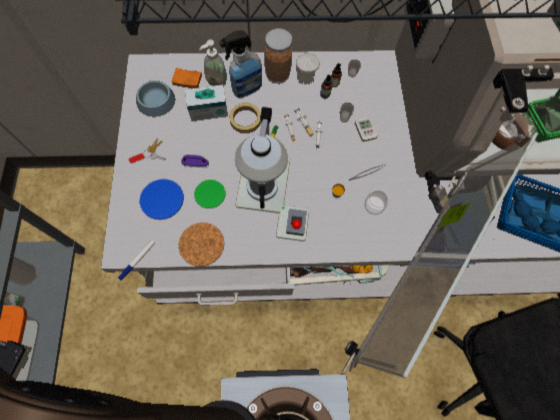

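```bash
cat > h.py <<'E'
import numpy as np, cv2
from scipy.spatial.transform import Rotation as R
from cell import arm, imaging
P={n:imaging.camera_params(n) for n in("side","top")}
def ray(n,uv):
    p=P[n];M=R.from_rotvec(p["rvec"]).as_matrix()
    d=M.T@np.array([(uv[0]-p["cx"])/p["fx"],(uv[1]-p["cy"])/p["fy"],1]);return -M.T@p["tvec"],d/np.linalg.norm(d)
def plane(n,uv,z):
    o,d=ray(n,uv);return o+d*(z-o[2])/d[2]
def tri(a,b):
    (o1,d1),(o2,d2)=ray("side",a),ray("top",b)
    s=np.linalg.lstsq(np.c_[d1,-d2],o2-o1,rcond=None)[0];p,q=o1+s[0]*d1,o2+s[1]*d2
    return (p+q)/2,np.linalg.norm(p-q)*1e3
def proj(n,X):
    p=P[n];K=np.array([[p["fx"],0,p["cx"]],[0,p["fy"],p["cy"]],[0,0,1.]])
    return cv2.projectPoints(np.atleast_2d(np.float64(X)),p["rvec"],p["tvec"],K,None)[0][:,0]
def blob(im,lo,hi,box):
    x0,y0,x1,y1=box;m=cv2.inRange(cv2.cvtColor(im,cv2.COLOR_RGB2HSV),lo,hi)
    k=np.zeros_like(m);k[y0:y1,x0:x1]=m[y0:y1,x0:x1]
    c=max(cv2.findContours(k,0,1)[0],key=cv2.contourArea);M=cv2.moments(c)
    return np.array([M["m10"]/M["m00"],M["m01"]/M["m00"]]),M["m00"],c
def crop(im,box,f,name):
    x0,y0,x1,y1=box;cv2.imwrite(name,cv2.resize(im[y0:y1,x0:x1,::-1],None,fx=f,fy=f,interpolation=cv2.INTER_CUBIC))
E
python3 - <<'E'
from h import *
np.set_printoptions(precision=4,suppress=True)
S=cv2.imread("pics/side0.png")[:,:,::-1].copy();T=cv2.imread("pics/top0.png")[:,:,::-1].copy()
for nm,im,box in(("side",S,(270,250,330,305)),("top",T,(172,215,232,270))):
    c,a,ct=blob(im,(5,80,60),(20,255,255),box);print("cork",nm,c,a,plane(nm,c,.008), np.ptp([plane(nm,q[0],.008) for q in ct],axis=0))
for nm,im,box in(("side",S,(215,285,285,335)),("top",T,(130,170,190,225))):
    c,a,ct=blob(im,(105,120,80),(130,255,255),box);print("blue",nm,c,a,plane(nm,c,.008))
b=[blob(S,(0,150,90),(6,255,255),(280,185,310,205)),blob(T,(0,150,90),(6,255,255),(283,210,310,235))]
print("ball",[x[:2] for x in b],tri(b[0][0],b[1][0]))
cv2.imwrite("pics/c.png",np.hstack([cv2.resize(S[155:260,200:310,::-1],(400*110//110,382),interpolation=2),cv2.resize(T[120:250,220:330,::-1],(400,473),interpolation=2)[:382+0]]) if 0 else np.vstack([np.zeros((1,1,3))]) )
a=cv2.resize(S[155:260,205:310,::-1],(400,400),interpolation=2);t=cv2.resize(T[130:245,215:330,::-1],(400,400),interpolation=2)
cv2.imwrite("pics/c.png",np.hstack([a,t]))
E
```

```text
cork side [298.8018 277.1454] 1047.5 [0.5024 0.2247 0.008 ] [0.126  0.1245 0.    ]
cork top [200.9228 244.0763] 1506.5 [0.5013 0.2218 0.008 ] [0.1275 0.1256 0.    ]
blue side [249.2935 309.6463] 1254.5 [0.6441 0.3476 0.008 ]
blue top [161.1085 198.7408] 1310.5 [0.6441 0.3445 0.008 ]
ball [(array([294.6667, 194.3153]), 18.5), (array([295.9933, 223.85  ]), 50.0)] (array([ 0.5214, -0.0435,  0.105 ]), np.float64(0.5972049362088833))[ WARN:0@0.411] global loadsave.cpp:1063 imwrite_ Unsupported depth image for selected encoder is fallbacked to CV_8U.
```

View pics/c.png

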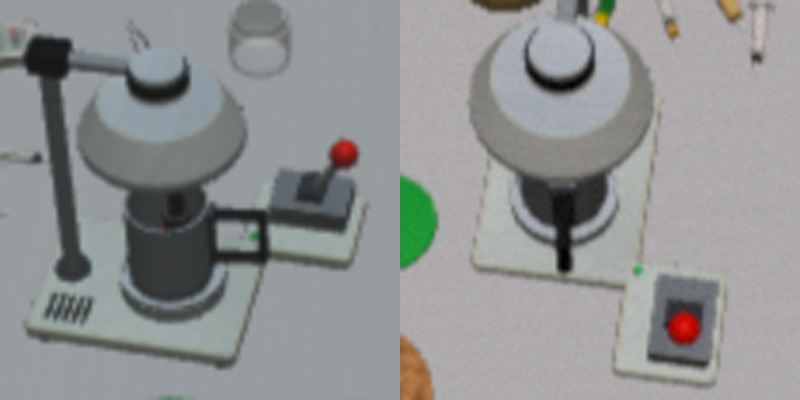

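Run:
```python
from h import *
np.set_printoptions(precision=4,suppress=True)
s=lambda u,v:(205+u*105/400,155+v*105/400)
t=lambda u,v:(215+(u-400)*115/400,130+v*115/400)
for n in P: print(n,ray(n,(0,0))[0])
h=[plane("top",t(*q),.05) for q in((655,275),(720,280),(710,365),(648,357))]
print("housing",np.array(h)[:,:2],np.mean(h,0))
ax=(h[0]+h[1]-h[2]-h[3])[:2]; ay=(h[0]+h[3]-h[1]-h[2])[:2]
print("yaw",np.degrees(np.arctan2(ax[1],ax[0])),np.degrees(np.arctan2(-ay[0],ay[1])),np.linalg.norm(ax)/2,np.linalg.norm(ay)/2)
b=[plane("top",t(*q),.012) for q in((474,264),(638,285))];d=b[0]-b[1];print("front edge",b,np.degrees(np.arctan2(-d[0],d[1])))
# hood: top button centre side (158,68), top (561,50); hood ellipse rim
print("handle strap grip side@.10",plane("side",s(265,224),.10),"top end @.115",plane("top",t(566,262),.115), "tri",tri(s(266,211),t(566,262)))
print("puck front bottom? top view rim left/right",plane("top",t(513,203),.046),plane("top",t(618,203),.046))
print("side puck l/r",plane("side",s(120,285),.046),plane("side",s(225,285),.046))
```

```text
side [0.5045 1.2107 1.2681]
top [0.1559 0.0395 1.1461]
housing [[ 0.5853 -0.0283]
 [ 0.5796 -0.081 ]
 [ 0.5074 -0.0687]
 [ 0.5153 -0.0197]] [ 0.5469 -0.0494  0.05  ]
yaw -8.392413257050857 -7.650179930498691 0.07182396326281638 0.051304328065025114
front edge [array([0.614 , 0.1217, 0.012 ]), array([ 0.5915, -0.016 ,  0.012 ])] -9.28079263138633
handle strap grip side@.10 [0.5841 0.0445 0.1   ] top end @.115 [0.5723 0.0437 0.115 ] tri (array([0.579 , 0.0423, 0.1102]), np.float64(9.36550916104408))
puck front bottom? top view rim left/right [0.6543 0.087  0.046 ] [ 0.6521 -0.0005  0.046 ]
side puck l/r [0.7076 0.0678 0.046 ] [0.6182 0.065  0.046 ]
```

```bash
cat >> h.py <<'E'
np.set_printoptions(precision=4,suppress=True)
def Rt(yaw,tilt):
    y,t=np.radians([yaw,tilt]);return R.from_euler("z",y)*R.from_matrix(np.array([[-np.cos(t),0,np.sin(t)],[0,1,0],[-np.sin(t),0,-np.cos(t)]]))
def go(p,yaw,tilt,p0=None,r0=None):
    o=arm.observe();r=R.from_rotvec(o["ee_rot"]) if r0 is None else r0;p0=o["position"] if p0 is None else p0
    x=r.inv().apply(np.array(p)-p0)*100;a=(r.inv()*Rt(yaw,tilt)).as_rotvec()
    print("at",o["position"],"t",o["clock"],"F",o["force"],"| xyz",x.round(2),"ang",a.round(3),"joints",o["joints"].round(2))
E
python3 - <<'E'
from h import *
go((.44,-.03,.24),-8.4,35)
s=lambda u,v:(205+u*105/400,155+v*105/400)
t=lambda u,v:(215+(u-400)*115/400,130+v*115/400)
a,b=plane("top",t(566,262),.115),plane("top",t(563,195),.115);print(a,b,np.degrees(np.arctan2(*(b-a)[1::-1])))
for n in P:
  f=(lambda q:(q-[205,155])*400/105) if n=="side" else (lambda q:(q-[215,130])*400/115+[400,0])
  for yaw in(-8.4,0,5):
    c=np.array([.664,.0475,.04]);M=R.from_euler("z",yaw,degrees=True)
    print(n,yaw,f(proj(n,[c+M.apply(v) for v in([-.084,0,.075],[-.084,0,.019],[-.036,0,.075],[-.078,0,.06])])).round(0).tolist())
E
```

```text
at [0.2106 0.588  0.2431] t 0.1 F [ 0.1831  0.5014 -0.5531] | xyz [-42.43 -50.45   0.38] ang [-0.062 -0.609 -0.191] joints [-1.33  0.44  0.02  1.57 -0.01  1.13 -0.08]
[0.5723 0.0437 0.115 ] [0.6289 0.0449 0.115 ] 1.2203006428455216
side -8.4 [[268.0, 224.0], [269.0, 271.0], [211.0, 217.0], [261.0, 236.0]]
side 0 [[269.0, 214.0], [270.0, 261.0], [212.0, 213.0], [263.0, 226.0]]
side 5 [[269.0, 208.0], [271.0, 254.0], [212.0, 210.0], [263.0, 221.0]]
top -8.4 [[545.0, 252.0], [547.0, 279.0], [553.0, 196.0], [546.0, 252.0]]
top 0 [[561.0, 253.0], [562.0, 279.0], [560.0, 196.0], [561.0, 253.0]]
top 5 [[570.0, 252.0], [571.0, 279.0], [564.0, 196.0], [570.0, 252.0]]
```

{"api": "jog_arm", "payload": {
  "moves": [
    {"fingers": 1,"xyz": [-42.4,-50.4,0.4],"angular": [-0.06,-0.61,-0.19]},
    {"fingers": 1,"xyz": [-42.4,-50.4,0.4],"angular": [-0.06,-0.61,-0.19]},
    {"fingers": 1,"xyz": [-42.4,-50.4,0.4],"angular": [-0.06,-0.61,-0.19]},
    {"fingers": 1,"xyz": [-42.4,-50.4,0.4],"angular": [-0.06,-0.61,-0.19]},
    {"fingers": 1,"xyz": [-42.4,-50.4,0.4],"angular": [-0.06,-0.61,-0.19]},
    {"fingers": 1,"xyz": [-42.4,-50.4,0.4],"angular": [-0.06,-0.61,-0.19]},
    {"fingers": 1,"xyz": [-42.4,-50.4,0.4],"angular": [-0.06,-0.61,-0.19]},
    {"fingers": 1,"xyz": [-42.4,-50.4,0.4],"angular": [-0.06,-0.61,-0.19]},
    {"fingers": 1,"xyz": [-42.4,-50.4,0.4],"angular": [-0.06,-0.61,-0.19]},
    {"fingers": 1,"xyz": [-42.4,-50.4,0.4],"angular": [-0.06,-0.61,-0.19]},
    {"fingers": 1,"xyz": [-42.4,-50.4,0.4],"angular": [-0.06,-0.61,-0.19]},
    {"fingers": 1,"xyz": [-42.4,-50.4,0.4],"angular": [-0.06,-0.61,-0.19]}
  ]
}}

```text
clock: 1.6
position: [0.4398, -0.0313, 0.2395]
ee_rot: [0.194, 2.524, -0.059]
force: [0.6, 1.2, -0.1]
width: 0.004
```

Run:
```python
from h import *
go((.462,-.035,.10),-8.4,35); print(arm.observe()["width"])
```

```text
at [ 0.4398 -0.0313  0.2395] t 1.6 F [ 0.5603  1.2395 -0.0778] | xyz [ 6.16 -0.05 12.71] ang [-0.002  0.    -0.006] joints [-1.17 -0.34  0.75  2.51  1.1   0.6   0.17]
0.0037274054306213056
```

{"api": "jog_arm", "payload": {
  "moves": [
    {"fingers": 1,"xyz": [3,0,6.3],"angular": [0,0,0]},
    {"fingers": 1,"xyz": [6.2,0,12.7],"angular": [0,0,0]},
    {"fingers": 1,"xyz": [6.2,0,12.7],"angular": [0,0,0]},
    {"fingers": 1,"xyz": [6.2,0,12.7],"angular": [0,0,0]}
  ]
}}

```text
clock: 2.1
position: [0.4654, -0.0511, 0.1783]
ee_rot: [0.166, 2.496, -0.166]
force: [0.0, -0.4, 0.8]
width: 0.005
```

Run:
```python
from h import *
go((.462+.0297,-.035-.0044,.10),-8.4,35)
go((.462+.094,-.035-.0139,.10),-8.4,35)
S=imaging.get_image("side");T=imaging.get_image("top")
cv2.imwrite("pics/d.png",np.hstack([cv2.resize(S[155:260,250:355,::-1],(400,400),interpolation=2),cv2.resize(T[150:265,235:350,::-1],(400,400),interpolation=2)]))
```

```text
at [ 0.4654 -0.0511  0.1783] t 2.1 F [ 0.0411 -0.3533  0.8026] | xyz [2.68 2.19 7.59] ang [-0.072  0.032  0.036] joints [-0.55  0.05  0.35  2.56  1.8   0.27 -0.5 ]
at [ 0.4654 -0.0511  0.1783] t 2.1 F [ 0.0411 -0.3533  0.8026] | xyz [-2.52  2.28 11.48] ang [-0.072  0.032  0.036] joints [-0.55  0.05  0.35  2.56  1.8   0.27 -0.5 ]
```

View pics/d.png

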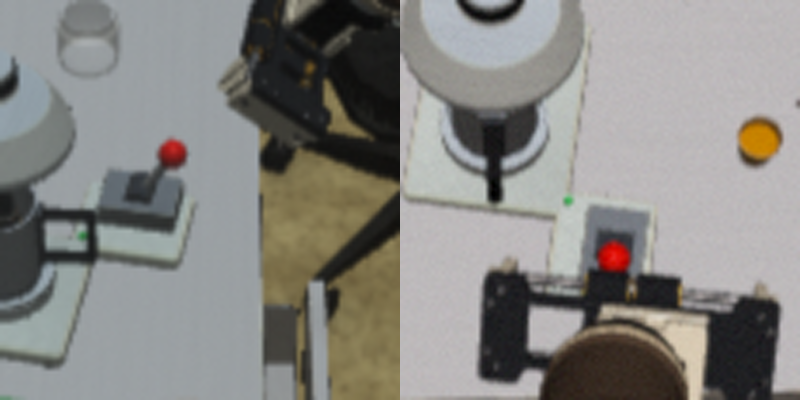

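Run:
```python
from h import *
go((.466,-.0353,.13),-8.4,20)
```

```text
at [ 0.4648 -0.0524  0.1782] t 2.2 F [-0.9326 -0.399  -0.0522] | xyz [2.92 2.08 3.64] ang [-0.078  0.293  0.025] joints [-0.55  0.05  0.35  2.57  1.8   0.27 -0.5 ]
```

{"api": "jog_arm", "payload": {
  "moves": [
    {"fingers": 1,"xyz": [1,0.7,0.5],"angular": [-0.04,0.15,0.01]},
    {"fingers": 1,"xyz": [2,1.4,1],"angular": [-0.08,0.29,0.02]},
    {"fingers": 1,"xyz": [2.9,2.1,2],"angular": [-0.08,0.29,0.02]},
    {"fingers": 1,"xyz": [2.9,2.1,3.6],"angular": [-0.08,0.29,0.02]},
    {"fingers": 1,"xyz": [2.9,2.1,3.6],"angular": [-0.08,0.29,0.02]}
  ]
}}

```text
clock: 2.82
position: [0.4626, -0.0399, 0.1376]
ee_rot: [0.193, 2.76, -0.075]
force: [-0.9, -0.1, 0.7]
width: 0.004
```

Run:
```python
from h import *
go((.466,-.0353,.10),-8.4,20)
```

```text
at [ 0.4626 -0.0399  0.1376] t 2.825 F [-0.8536 -0.103   0.6863] | xyz [1.13 0.6  3.58] ang [-0.025  0.028  0.011] joints [-0.18  0.17  0.06  2.39  0.45  0.25  0.89]
```

{"api": "jog_arm", "payload": {
  "moves": [
    {"fingers": 1,"xyz": [1.1,0.6,2],"angular": [-0.02,0.03,0.01]},
    {"fingers": 1,"xyz": [1.1,0.6,3.5],"angular": [-0.02,0.03,0.01]},
    {"fingers": 1,"xyz": [1.1,0.6,3.5],"angular": [-0.02,0.03,0.01]},
    {"fingers": 1,"xyz": [1.1,0.6,3.5],"angular": [-0.02,0.03,0.01]}
  ]
}}

```text
clock: 3.32
position: [0.4657, -0.0368, 0.1012]
ee_rot: [0.206, 2.787, -0.047]
force: [0.8, -0.6, 0.5]
width: 0.005
```

Run:
```python
from h import *
go((.521-.0237+.02,-.0435+.0035-.003,.10),-8.4,20)
go((.521-.0237+.055,-.0435+.0035-.0082,.10),-8.4,20)
```

```text
at [ 0.4657 -0.0368  0.1012] t 3.325 F [ 0.7612 -0.5797  0.4826] | xyz [-4.85  0.15  1.88] ang [-0.008 -0.001  0.   ] joints [-0.17  0.26  0.07  2.4   0.46  0.17  0.88]
at [ 0.4657 -0.0368  0.1012] t 3.325 F [ 0.7612 -0.5797  0.4826] | xyz [-8.17  0.16  3.09] ang [-0.008 -0.001  0.   ] joints [-0.17  0.26  0.07  2.4   0.46  0.17  0.88]
```

{"api": "jog_arm", "payload": {
  "moves": [
    {"fingers": 1,"xyz": [-1.5,0.05,0.6],"angular": [0,0,0]},
    {"fingers": 1,"xyz": [-2.5,0.1,0.95],"angular": [0,0,0]},
    {"fingers": 1,"xyz": [-3.5,0.1,1.3],"angular": [0,0,0]},
    {"fingers": 1,"xyz": [-4.5,0.1,1.7],"angular": [0,0,0]},
    {"fingers": 1,"xyz": [-5.3,0.15,2.0],"angular": [0,0,0]},
    {"fingers": 1,"xyz": [-6.1,0.15,2.3],"angular": [0,0,0]},
    {"fingers": 1,"xyz": [-6.9,0.15,2.6],"angular": [0,0,0]},
    {"fingers": 1,"xyz": [-7.5,0.15,2.85],"angular": [0,0,0]},
    {"fingers": 1,"xyz": [-8,0.15,3],"angular": [0,0,0]},
    {"fingers": 1,"xyz": [-8,0.15,3],"angular": [0,0,0]}
  ]
}}

```text
clock: 4.58
position: [0.5507, -0.0492, 0.0996]
ee_rot: [0.209, 2.787, -0.047]
force: [0.2, -0.5, -0.5]
width: 0.004
```

Run:
```python
from h import *
go((.521-.0237+.06,-.0435+.0035-.009,.10),-8.4,20)
S=imaging.get_image("side");T=imaging.get_image("top")
cv2.imwrite("pics/e.png",np.hstack([cv2.resize(S[155:260,230:335,::-1],(400,400),interpolation=2),cv2.resize(T[150:265,235:350,::-1],(400,400),interpolation=2)]))
try:
  s=blob(S,(0,150,90),(6,255,255),(270,180,310,215))[0];t=blob(T,(0,150,90),(6,255,255),(283,190,310,235));print(s,t[:2],tri(s,t[0]))
except Exception as e: print(e)
e=np.array([.521+.0574,-.0435-.0085,.1]);print(proj("side",e),proj("top",e))
```

```text
at [ 0.5507 -0.0492  0.0996] t 4.575 F [ 0.1723 -0.4626 -0.507 ] | xyz [-0.62  0.12  0.18] ang [-0.008 -0.001 -0.001] joints [-0.02  0.37 -0.04  2.21  0.39  0.25  1.  ]
max() iterable argument is empty
[[277.6986 193.3827]] [[297.9579 204.4765]]
```

View pics/e.png

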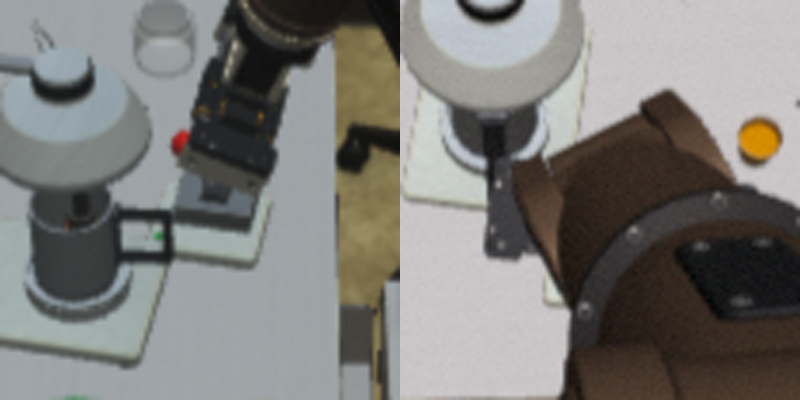

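{"api": "jog_arm", "payload": {
  "moves": [
    {"fingers": 1,"xyz": [-0.3,0,0.1],"angular": [0,0,0]},
    {"fingers": 1,"xyz": [-0.6,0,0.2],"angular": [0,0,0]},
    {"fingers": 1,"xyz": [-0.6,0,0.2],"angular": [0,0,0]}
  ]
}}

```text
clock: 5.05
position: [0.5533, -0.0497, 0.0986]
ee_rot: [0.208, 2.793, -0.048]
force: [-14.0, 1.7, 11.5]
width: 0.002
```

{"api": "jog_arm", "payload": {
  "moves": [
    {"fingers": 1,"xyz": [1.5,0,-0.5],"angular": [0,0,0]},
    {"fingers": 1,"xyz": [4.5,0,-1.6],"angular": [0,0,0]},
    {"fingers": 0.5,"xyz": [5.5,0,-4],"angular": [0,0,0]},
    {"fingers": 0,"xyz": [5,0,-9],"angular": [0,0,0]},
    {"fingers": 0,"xyz": [5,0,-9],"angular": [0,0,0]}
  ]
}}

```text
clock: 5.68
position: [0.4809, -0.0376, 0.1708]
ee_rot: [0.208, 2.781, -0.046]
force: [0.2, -0.3, -0.7]
width: 0.278
```

Run:
```python
from h import *
go((.542,.043,.167),1.5,33); print(arm.observe()["width"])
S=imaging.get_image("side");s=blob(S,(0,150,90),(6,255,255),(265,180,310,215));print(s[:2],"expect",proj("side",[.5784,-.052,.1]))
```

```text
at [ 0.4809 -0.0376  0.1708] t 5.675 F [ 0.2061 -0.3249 -0.6898] | xyz [-4.42  8.89  1.98] ang [-0.085 -0.222 -0.156] joints [ 0.02  0.14 -0.14  2.28  0.3   0.39  1.05]
0.277863356264052
(array([277.8374, 192.0894]), 20.5) expect [[277.6986 193.3827]]
```

Switch ball sits at its expected end. Next: pre-grasp behind the handle.

{"api": "jog_arm", "payload": {
  "moves": [
    {"fingers": 0,"xyz": [-1,4.5,0.5],"angular": [-0.04,-0.11,-0.08]},
    {"fingers": 0,"xyz": [-3,8.9,1.4],"angular": [-0.08,-0.22,-0.16]},
    {"fingers": 0,"xyz": [-4.4,8.9,2.0],"angular": [-0.08,-0.22,-0.16]},
    {"fingers": 0,"xyz": [-4.4,8.9,2.0],"angular": [-0.08,-0.22,-0.16]},
    {"fingers": 0,"xyz": [-4.4,8.9,2.0],"angular": [-0.08,-0.22,-0.16]},
    {"fingers": 0,"xyz": [-4.4,8.9,2.0],"angular": [-0.08,-0.22,-0.16]}
  ]
}}

```text
clock: 6.48
position: [0.54, 0.0425, 0.1621]
ee_rot: [-0.037, 2.577, 0.003]
force: [-0.3, -0.7, -0.7]
width: 0.496
```

Run:
```python
from h import *
go((.586,.0455,.10),1.5,33); print(arm.observe()["width"])
S=imaging.get_image("side");T=imaging.get_image("top")
cv2.imwrite("pics/f.png",np.hstack([cv2.resize(S[155:260,215:320,::-1],(400,400),interpolation=2),cv2.resize(T[135:250,215:330,::-1],(400,400),interpolation=2)]))
```

```text
at [0.54   0.0425 0.1621] t 6.475 F [-0.2575 -0.651  -0.6685] | xyz [-0.57  0.21  7.71] ang [-0.004 -0.011  0.004] joints [-0.31  0.2   0.06  2.36  1.33  0.12  0.04]
0.4963208443397216
```

View pics/f.png

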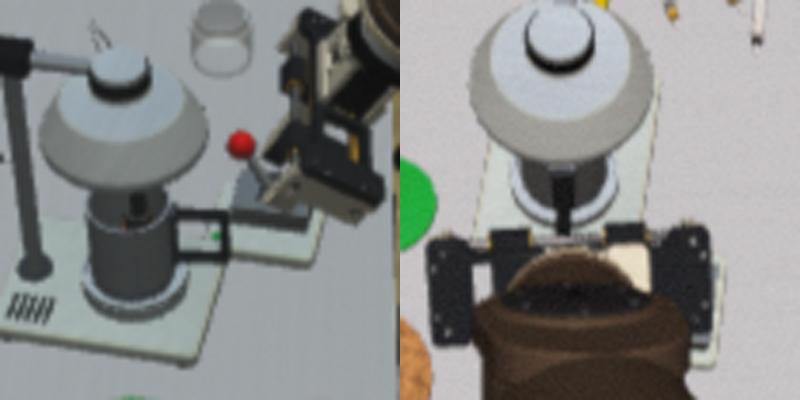

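{"api": "jog_arm", "payload": {
  "moves": [
    {"fingers": 0,"xyz": [-0.2,0.1,2],"angular": [0,0,0]},
    {"fingers": 0,"xyz": [-0.4,0.1,4],"angular": [0,0,0]},
    {"fingers": 0,"xyz": [-0.5,0.2,6],"angular": [0,0,0]},
    {"fingers": 0,"xyz": [-0.6,0.2,7.7],"angular": [0,0,0]},
    {"fingers": 0,"xyz": [-0.6,0.2,7.7],"angular": [0,0,0]},
    {"fingers": 0,"xyz": [-0.6,0.2,7.7],"angular": [0,0,0]}
  ]
}}

```text
clock: 7.32
position: [0.5867, 0.0452, 0.1014]
ee_rot: [-0.037, 2.575, 0.002]
force: [0.2, 0.1, 0.0]
width: 0.498
```

Run:
```python
from h import *
go((.586,.0455,.10),1.5,33)
S=imaging.get_image("side");T=imaging.get_image("top")
cv2.imwrite("pics/g.png",np.hstack([cv2.resize(S[155:260,205:310,::-1],(400,400),interpolation=2),cv2.resize(T[135:250,215:330,::-1],(400,400),interpolation=2)]))
```

```text
at [0.5867 0.0452 0.1014] t 7.325 F [0.2076 0.0774 0.029 ] | xyz [0.13 0.03 0.08] ang [-0.005 -0.01   0.004] joints [-0.05  0.41 -0.23  2.29  2.05  0.24 -0.64]
```

View pics/g.png

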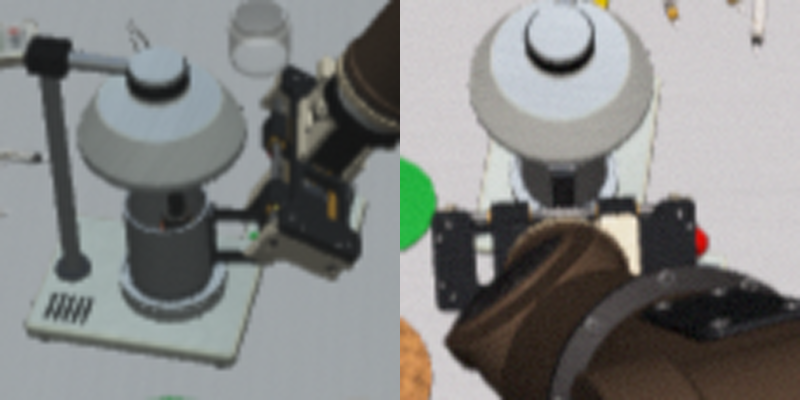

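{"api": "jog_arm", "payload": {
  "grip_force": 55,
  "moves": [
    {"fingers": 0.6,"xyz": [0,0,0],"angular": [0,0,0]},
    {"fingers": 1,"xyz": [0,0,0],"angular": [0,0,0]},
    {"fingers": 1,"xyz": [0,0,0],"angular": [0,0,0]},
    {"fingers": 1,"xyz": [0,0,0],"angular": [0,0,0]},
    {"fingers": 1,"xyz": [0,0,0],"angular": [0,0,0]},
    {"fingers": 1,"xyz": [0,0,0],"angular": [0,0,0]},
    {"fingers": 1,"xyz": [0,0,0],"angular": [0,0,0]},
    {"fingers": 1,"xyz": [0,0,0],"angular": [0,0,0]}
  ]
}}

```text
clock: 8.43
position: [0.5871, 0.0457, 0.101]
ee_rot: [-0.038, 2.575, 0.003]
force: [-0.5, 1.0, 2.2]
width: 0.128
```

Run:
```python
from h import *
o=arm.observe();p=o["position"];r=R.from_rotvec(o["ee_rot"])
print(o["width"]*92,o["force"],p)
print("up 1cm",r.inv().apply([0,0,1]),"back 1cm",r.inv().apply([-1,0,0]),"left",r.inv().apply([0,1,0]))
```

```text
11.786529118914745 [-0.5166  1.0387  2.223 ] [0.5871 0.0457 0.101 ]
up 1cm [-0.5367 -0.0061 -0.8438] back 1cm [ 0.8434  0.0278 -0.5366] left [-0.0268  0.9996  0.0098]
```

{"api": "jog_arm", "payload": {
  "moves": [
    {"fingers": 1,"xyz": [-0.2,0,-0.4],"angular": [0,0,0]},
    {"fingers": 1,"xyz": [-0.5,0,-0.8],"angular": [0,0,0]},
    {"fingers": 1,"xyz": [-0.8,0,-1.3],"angular": [0,0,0]},
    {"fingers": 1,"xyz": [-1.1,0,-1.7],"angular": [0,0,0]},
    {"fingers": 1,"xyz": [-1.3,0,-2.1],"angular": [0,0,0]},
    {"fingers": 1,"xyz": [-1.3,0,-2.1],"angular": [0,0,0]},
    {"fingers": 1,"xyz": [-1.3,0,-2.1],"angular": [0,0,0]}
  ]
}}

```text
clock: 9.3
position: [0.5866, 0.046, 0.1257]
ee_rot: [-0.039, 2.575, 0.003]
force: [-0.3, -0.4, -2.0]
width: 0.125
```

Run:
```python
from h import *
go((.548,.114,.128),-10,33)
go((.506,.215,.128),-35,33)
print(arm.observe()["width"]*92)
S=imaging.get_image("side")
cv2.imwrite("pics/i.png",cv2.resize(S[155:260,205:310,::-1],(500,500),interpolation=2))
```

```text
at [0.5866 0.046  0.1257] t 9.3 F [-0.3452 -0.3632 -1.9859] | xyz [ 2.95  6.9  -2.2 ] ang [ 0.104 -0.009  0.174] joints [-0.17  0.35 -0.08  2.28  1.86  0.15 -0.46]
at [0.5866 0.046  0.1257] t 9.3 F [-0.3452 -0.3632 -1.9859] | xyz [ 6.22 17.11 -4.35] ang [ 0.341 -0.007  0.541] joints [-0.17  0.35 -0.08  2.28  1.86  0.15 -0.46]
11.494988251597265
```

View pics/i.png

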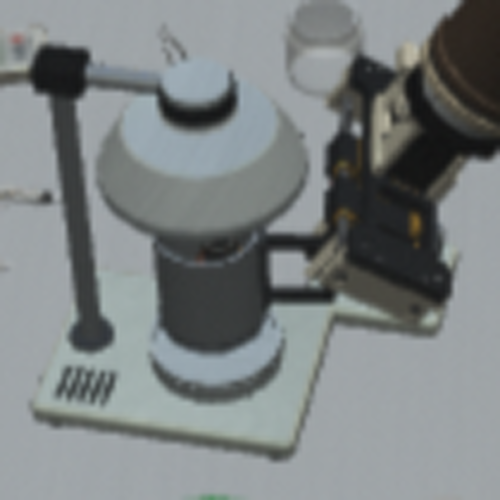

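{"api": "jog_arm", "payload": {
  "moves": [
    {"fingers": 1,"xyz": [0.3,0.8,-0.2],"angular": [0.012,0,0.02]},
    {"fingers": 1,"xyz": [0.9,2.1,-0.7],"angular": [0.03,0,0.05]},
    {"fingers": 1,"xyz": [1.5,3.5,-1.1],"angular": [0.053,0,0.085]},
    {"fingers": 1,"xyz": [2.2,5.2,-1.7],"angular": [0.08,0,0.127]},
    {"fingers": 1,"xyz": [2.9,6.9,-2.2],"angular": [0.107,0,0.169]},
    {"fingers": 1,"xyz": [3.5,8.6,-2.6],"angular": [0.145,0,0.23]},
    {"fingers": 1,"xyz": [4.0,10.3,-2.9],"angular": [0.185,0,0.29]},
    {"fingers": 1,"xyz": [4.6,12,-3.3],"angular": [0.225,0,0.353]},
    {"fingers": 1,"xyz": [5.1,13.7,-3.6],"angular": [0.265,0.002,0.415]},
    {"fingers": 1,"xyz": [5.7,15.4,-4],"angular": [0.305,0.003,0.477]},
    {"fingers": 1,"xyz": [6.2,17.1,-4.35],"angular": [0.341,0,0.541]},
    {"fingers": 1,"xyz": [6.2,17.1,-4.35],"angular": [0.341,0,0.541]}
  ]
}}

```text
clock: 10.85
position: [0.5062, 0.2172, 0.1277]
ee_rot: [0.776, 2.472, -0.228]
force: [0.3, 0.3, -2.1]
width: 0.123
```

Run:
```python
from h import *
go((.463,.291,.128),-60,33)
print(arm.observe()["width"]*92, R.from_rotvec(arm.observe()["ee_rot"]).as_matrix()[:,2])
```

```text
at [0.5062 0.2172 0.1277] t 10.85 F [ 0.2882  0.3067 -2.0843] | xyz [ 6.53  3.58 -4.2 ] ang [ 0.236 -0.007  0.369] joints [-0.73  0.44 -0.17  2.1   0.95  0.82 -0.66]
11.288126485486263 [ 0.4407 -0.3086 -0.8429]
```

{"api": "jog_arm", "payload": {
  "moves": [
    {"fingers": 1,"xyz": [0.6,0.3,-0.4],"angular": [0.024,0,0.037]},
    {"fingers": 1,"xyz": [1.6,0.9,-1.0],"angular": [0.06,0,0.092]},
    {"fingers": 1,"xyz": [2.6,1.4,-1.7],"angular": [0.095,0,0.148]},
    {"fingers": 1,"xyz": [3.6,2.0,-2.3],"angular": [0.13,0,0.203]},
    {"fingers": 1,"xyz": [4.6,2.5,-3.0],"angular": [0.165,0,0.26]},
    {"fingers": 1,"xyz": [5.6,3.1,-3.6],"angular": [0.2,0,0.314]},
    {"fingers": 1,"xyz": [6.3,3.4,-4.0],"angular": [0.226,0,0.354]},
    {"fingers": 1,"xyz": [6.5,3.6,-4.2],"angular": [0.236,0,0.369]},
    {"fingers": 1,"xyz": [6.5,3.6,-4.2],"angular": [0.236,0,0.369]},
    {"fingers": 1,"xyz": [6.5,3.6,-4.2],"angular": [0.236,0,0.369]}
  ]
}}

```text
clock: 12.1
position: [0.4638, 0.2879, 0.1285]
ee_rot: [1.313, 2.269, -0.388]
force: [0.4, -0.3, -1.8]
width: 0.126
```

Run:
```python
from h import *
go((.463,.291,.078),-60,33)
r=R.from_rotvec(arm.observe()["ee_rot"]);print("down 1cm",r.inv().apply([0,0,-1]),"+x",r.inv().apply([1,0,0]),"+y",r.inv().apply([0,1,0]))
S=imaging.get_image("side");T=imaging.get_image("top")
cv2.imwrite("pics/j.png",np.hstack([cv2.resize(S[200:320,235:355,::-1],(400,400),interpolation=2),cv2.resize(T[165:285,150:270,::-1],(400,400),interpolation=2)]))
```

```text
at [0.4638 0.2879 0.1285] t 12.1 F [ 0.424  -0.2631 -1.8261] | xyz [2.99 0.09 4.08] ang [-0.003 -0.005 -0.001] joints [-0.87  0.57 -0.16  1.84  0.65  1.14 -0.89]
down 1cm [0.5403 0.0023 0.8415] +x [-0.4199  0.8673  0.2672] +y [ 0.7292  0.4977 -0.4696]
```

View pics/j.png

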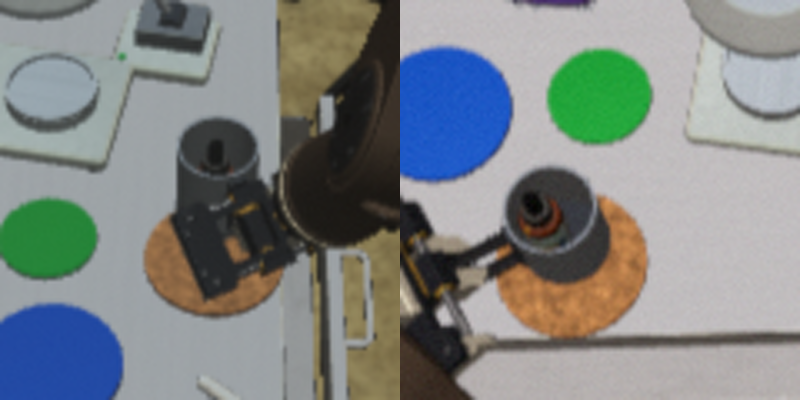

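Run:
```python
from h import *
print(tri((300.4,245),(194.7,228)),plane("side",(300.4,245),.1535),plane("top",(194.7,228),.1535))
```

```text
(array([0.5007, 0.2168, 0.1478]), np.float64(1.7648960725508436)) [0.4999 0.2223 0.1535] [0.4996 0.2156 0.1535]
```

{"api": "jog_arm", "payload": {
  "moves": [
    {"fingers": 1,"xyz": [0.4,0.2,0.3],"angular": [0,0,0]},
    {"fingers": 1,"xyz": [1.0,0.3,1.1],"angular": [0,0,0]},
    {"fingers": 1,"xyz": [1.5,0.3,1.9],"angular": [0,0,0]},
    {"fingers": 1,"xyz": [2.1,0.3,2.7],"angular": [0,0,0]},
    {"fingers": 1,"xyz": [2.5,0.3,3.4],"angular": [0,0,0]},
    {"fingers": 1,"xyz": [2.8,0.3,3.9],"angular": [0,0,0]},
    {"fingers": 1,"xyz": [2.8,0.3,3.9],"angular": [0,0,0]},
    {"fingers": 1,"xyz": [2.8,0.3,3.9],"angular": [0,0,0]}
  ]
}}

```text
clock: 13.2
position: [0.465, 0.2924, 0.0806]
ee_rot: [1.313, 2.27, -0.387]
force: [-0.3, 0.3, -1.6]
width: 0.123
```

{"api": "jog_arm", "payload": {
  "moves": [
    {"fingers": 1,"xyz": [0.11,0,0.17],"angular": [0,0,0]},
    {"fingers": 1,"xyz": [0.22,0,0.34],"angular": [0,0,0]},
    {"fingers": 1,"xyz": [0.32,0,0.5],"angular": [0,0,0]},
    {"fingers": 1,"xyz": [0.32,0,0.5],"angular": [0,0,0]}
  ]
}}

```text
clock: 13.7
position: [0.4649, 0.2922, 0.0743]
ee_rot: [1.313, 2.27, -0.388]
force: [-0.5, 0.5, -2.7]
width: 0.124
```

{"api": "jog_arm", "payload": {
  "moves": [
    {"fingers": 1,"xyz": [0.08,0,0.13],"angular": [0,0,0]},
    {"fingers": 1,"xyz": [0.16,0,0.25],"angular": [0,0,0]},
    {"fingers": 1,"xyz": [0.24,0,0.36],"angular": [0,0,0]},
    {"fingers": 1,"xyz": [0.24,0,0.36],"angular": [0,0,0]}
  ]
}}

```text
clock: 14.2
position: [0.4648, 0.2923, 0.07]
ee_rot: [1.313, 2.27, -0.388]
force: [0.4, 0.1, -2.1]
width: 0.126
```

{"api": "jog_arm", "payload": {
  "moves": [
    {"fingers": 1,"xyz": [0.05,0,0.08],"angular": [0,0,0]},
    {"fingers": 1,"xyz": [0.05,0,0.08],"angular": [0,0,0]},
    {"fingers": 1,"xyz": [0.1,0,0.15],"angular": [0,0,0]},
    {"fingers": 1,"xyz": [0.1,0,0.15],"angular": [0,0,0]}
  ]
}}

```text
clock: 14.7
position: [0.4649, 0.2926, 0.0688]
ee_rot: [1.313, 2.27, -0.387]
force: [-2.4, 1.1, 5.1]
width: 0.128
```

{"api": "jog_arm", "payload": {
  "grip_force": 10,
  "moves": [
    {"fingers": 0.7,"xyz": [0,0,0],"angular": [0,0,0]},
    {"fingers": 0.6,"xyz": [0,0,0],"angular": [0,0,0]},
    {"fingers": 0.3,"xyz": [0,0,0],"angular": [0,0,0]},
    {"fingers": 0.1,"xyz": [0,0,0],"angular": [0,0,0]},
    {"fingers": 0.1,"xyz": [0,0,0],"angular": [0,0,0]}
  ]
}}

```text
clock: 15.32
position: [0.4649, 0.2923, 0.0683]
ee_rot: [1.313, 2.27, -0.388]
force: [-0.1, 0.2, -0.8]
width: 0.437
```

{"api": "jog_arm", "payload": {
  "moves": [
    {"fingers": 0.1,"xyz": [0,0,-1],"angular": [0,0,0]},
    {"fingers": 0.1,"xyz": [0,0,-3],"angular": [0,0,0]},
    {"fingers": 0.1,"xyz": [0,0,-6],"angular": [0,0,0]},
    {"fingers": 0.1,"xyz": [0,0,-10],"angular": [0,0,0]},
    {"fingers": 0.1,"xyz": [0,0,-14],"angular": [0,0,0]},
    {"fingers": 0.1,"xyz": [0,0,-14],"angular": [0,0,0]},
    {"fingers": 0.1,"xyz": [0,0,-14],"angular": [0,0,0]}
  ]
}}

```text
clock: 16.2
position: [0.4274, 0.3576, 0.1861]
ee_rot: [1.313, 2.27, -0.388]
force: [0.2, -0.4, 0.1]
width: 0.448
```

Run:
```python
from h import *
o=arm.observe();print(o["clock"],o["position"],o["force"],o["width"])
S=imaging.get_image("side");T=imaging.get_image("top")
cv2.imwrite("pics/k.png",np.hstack([cv2.resize(S[170:320,205:355,::-1],(400,400),interpolation=2),cv2.resize(T[145:285,160:300,::-1],(400,400),interpolation=2)]))
```

```text
16.2 [0.4274 0.3576 0.1861] [ 0.2125 -0.3717  0.112 ] 0.44777148971343556
```

View pics/k.png

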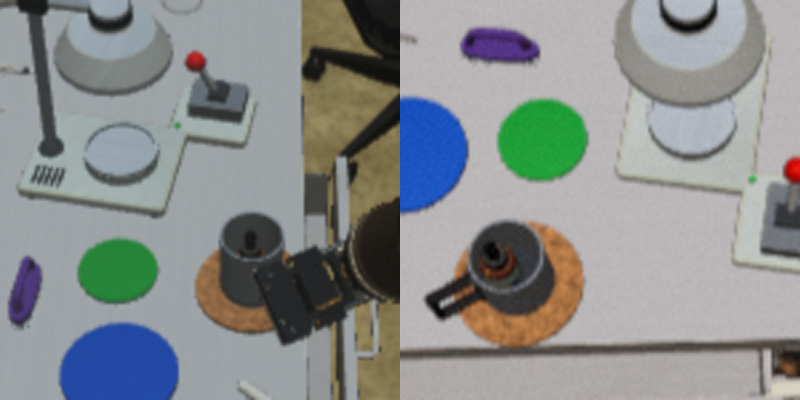

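Run:
```python
from h import *
S=imaging.get_image("side");T=imaging.get_image("top")
s=blob(S,(0,150,90),(6,255,255),(265,180,310,215))[0];t=blob(T,(0,150,90),(6,255,255),(283,190,310,235))[0]
b,e=tri(s,t);d=b-[.5214,-.0435,.105];print("ball",b,e,"travel",np.linalg.norm(d[:2]))
c=plane("top",(198.9,238.1),.093),plane("side",(205+252*.375,170+234*.375),.093);print("rim",c,"offset from cork",[np.linalg.norm(x[:2]-[.502,.223]) for x in c])
```

```text
ball [ 0.5776 -0.053   0.1047] 0.10400777828639543 travel 0.05695952590283495
rim (array([0.4921, 0.2141, 0.093 ]), array([0.5016, 0.219 , 0.093 ])) offset from cork [np.float64(0.013325778810675605), np.float64(0.004030445268293315)]
```

```bash
python3 -c "
from cell import job
print(job.sign_off())"
```

```text
the job is handed in; nothing more can be done
None
```

The lamp switch is fully over and the can stands upright on the cork mat with the bottle still in it. I handed the job in at about 16 s with the gripper open and clear. I found no failure, but two readings below don't fully agree.

- **Switch:** I pushed it until it met its stop, at about 14 N. The ball measured 57 mm of travel against the 58 mm expected, which is within camera error. The small green light on the warmer stayed lit before and after, so I did not use it as evidence.
- **Can:** I lifted it by the handle with the gripper tilted 33°, carried it out to the left, and turned it so the handle points left. It touched down at about 5 N, and the last picture shows it upright with the bottle inside.
- **Centring:** The two cameras disagree. The can sits about 4 mm off the mat's centre in the side view and about 13 mm in the top view. Both are well inside the 29 mm margin.
- **Lamp and other objects:** I noticed no contact with the lamp hood in the pictures or force readings. Nothing in the last close-up looks moved, but I did not measure the bystanders, and the food cup and jar were not in that view.
- **Early detour:** The first descent to the switch, tilted 35°, ran the arm to a joint's end of range. I reduced the tilt to 20° and it then reached without touching anything.

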